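# Shut the lift-and-turn gas valve on the culture bench

## Robot

A 6-joint arm with a two-finger parallel gripper is mounted at the origin on the work surface. World frame = base frame: x ahead of the robot, y to its left, z up, the work surface at z = 0. Lengths are in m, angles in rad, forces in N, time in s.
With the tool pointing down it reaches from about 0.35 to 0.85 m from the base axis. Payload 8.1 kg.
Tool frame: the origin (TCP) lies at the very end of the fingers, on their centre line; the grasp point (between the pads) lies 19 mm behind it (robot.pinch_z is the z of the grasp point in the tool frame, in m); z points along the fingers, y is the direction in which the jaws open and shut (so a half turn about z gives the same grasp; the last joint's range is limited). The gripper opens to 93 mm and grips with 3 to 60 N. Pads are 15 mm wide; open, the fingers measure 128 mm over their backs; the gripper's body (75 mm by 188 mm) begins 65 mm behind the grasp point.
Start: joints at [1.147, 0.13, 1.488, -0, 1.523, -0.085], TCP at [0.199, 0.566, 0.219] pointing down, gripper open.
Joint ranges: [-2.96, 2.96], [-0.89, 2.26], [0.02, 2.5], [-1.34, 4.48], [0, 2.73], [-2.66, 2.66]. Speed limits (rad/s): [2.39, 2.39, 2.79, 3.14, 3.14, 3.14].

## Interface

Orientations are given as a rotation vector (axis times angle).
In Python, from plant import robot gives the robot as it stands.
- The arm moves only by the tool drive_tool, never from a script. Its argument "steps" is a list of rows, each an object of numbers: "jaw": the opening, from 0 (shut) to 1 (fully open); "tx", "ty", "tz": the shift along the tool's x, y, z scaled (see below); "turn": the turn about the tool's z scaled (see below). A call has 1 to 12 rows; each row is the pose to reach, as a shift and turn from the pose commanded when the call began, along the tool's axes at that moment, turning the shorter way round; what a row does not reach only later rows make up. The controller multiplies each number of a shift by 0.3 m and each number of a turn by 180 degrees. A row lasts 1/10 s, in which the tool goes at most 50 mm and 8.59 degrees, less where a joint would pass 70% of its speed; a pose out of reach is approached as far as the arm can. A call with a number of a shift or a turn outside -1 to 1 is refused whole. A call with a gripper value outside its range is refused whole. The fingers move at their own pace and stop on an object; "force" is the grip in N (left out, the last holds). Time passes only in rows, so rows that repeat a pose let the fingers close. It gives the time, the measured TCP pose, the force and the opening at its end, in the units of the state.
- robot.read_state(): the state, without advancing time (a new reading comes with each control period).
- robot.read_camera(name): name is "side" or "top" or "wrist"; returns (picture, depth): 400x640x3 uint8, blue, green, red; 400x640 float32, m along the optical axis (not along the pixel's ray), 0 where there is no reading.
- robot.get_calibration(name): a dict with "fx", "fy", "cx", "cy" (pixels), "k1" (the pictures are not rectified: a ray, as slopes to the right and down, at radius r is drawn at 1 + k1 r^2 times it, then the intrinsics apply), "eye" and "attitude" of the camera in the world. Camera axes: x right, y down, z forward; pixel columns grow to the right and rows downward; lengths in m; the calibration is good to about 2 mm. A picture is of the moment at which its call begins: read the wrist's pose just before it. get_calibration takes no time and is no camera call; for the wrist camera it gives the pose at the moment of the call.
- robot.close_job(): hands the job in, once; it reports no verdict.
The state is a dict: "t": time; "q": joint angles; "dq": joint speeds; "joint_torque": joint torques, N m; "tool_pos": TCP position; "orientation": TCP orientation; "force": force on the tool from outside, world axes, zero at the start; "wrist_torque": the same for the moment, N m; "opening": finger opening in m.
Only numpy, scipy, OpenCV 4.12 (cv2) and the standard library are available. Lean on these libraries where they do the work, as an engineer would, in place of code of your own. Each camera call takes 0.05 s, during which the arm holds its last target.

## Task

The burner work is finished, so shut the gas: it is the bench valve with the yellow knob. The knob is sprung down into a notch, so pull it straight up, turn it clockwise (seen from above) from the white dot to the red dot, and let it drop fully home into the notch there. Leave the green and blue knobs as they are.

Things in the scene. Friction and masses are not known exactly. Their poses are not given: they have to be found in the camera images.
- yellow_grip (a point): Middle of the yellow knob's bar, on its vertical turning axis, 110 mm above the bench when down; rises and turns with the knob. Bar 44 long, 14 thick, 40 high, flat sides, free on both sides; its top 16 above this point, the round skirt (48 wide) 24 below. x: along the bar to the pointer end (white stripe), y: across the flat sides, z: up. The white valve (head 100 wide, 70 high) is fixed.
- yellow_turn (a joint): Turn of the yellow knob, rad, growing clockwise seen from above. 0: pointer at the white dot (open notch); 1.047 (60 deg): at the red dot (shut notch). Stops at -0.2 and 1.247. When down, its index pin has about 4 deg of play and is blocked by the notch: lift first. Notch edges are rounded: let go within 10 deg of a notch, it is guided in. Turns almost freely while lifted.
- yellow_lift (a joint): Lift of the yellow knob, m: 0 fully down in a notch; its pin is clear of the notches from 0.010 up; end stop at 0.020. A spring and its weight pull it down with about 5 N at the bottom, 9 N at the top, so it drops when let go.
- green_turn (a joint): Turn of the green knob of a second, like valve, same scale. It stands open, near 0, and is to stay so.
- blue_turn (a joint): Turn of the blue knob of a third, like valve, same scale. It stands shut, near 1.047, and is to stay so. The three valves stand about 0.2 m apart in a row across the bench, in any order; a brass nozzle sticks 80 mm out of each column at 34 mm height, away from the dots.

How it is judged:
By the outcome, as a careful person would: the job done as asked, in the order asked, and still so for the second after the job is handed in, with the robot touching nothing.
It also fails if it takes over 32 s, if anything falls off the work surface, if the arm or the gripper's body presses on something with over 40 N, if the wrist force passes 120 N, or if a joint passes its speed limit or range.

## Working session

There is one attempt and no reset: what is moved stays moved. The work goes in short steps, Python scripts to look and compute and a tool call to move; the robot and the scene stay as the last step left them, time stands still between calls to the robot, and variables do not carry over. Pictures are saved under pics/ and viewed, and the job is handed in when it is done.

Besides the shell and the picture viewer there is one more tool, called after "Call:" as name(argument=value, ...) on one line, values as JSON. drive_tool: Moves the arm, as the interface text tells. Its arguments: {"type":"object","properties":{"steps":{"type":"array"},"force":{"type":"number"}},"required":["steps"]}

```bash
mkdir -p pics
cat > h.py <<'E'
import numpy as np,cv2
from plant import robot
def cap(n,tag):
    c=robot.get_calibration(n);im,d=robot.read_camera(n)
    cv2.imwrite(f'pics/{tag}.png',im);np.savez(f'pics/{tag}.npz',im=im,d=d,eye=c['eye'],att=c['attitude'],k=[c['fx'],c['fy'],c['cx'],c['cy'],c['k1']])
    return im,d,c
E
python3 - <<'E'
from h import *
for n in('top','side'):
    im,d,c=cap(n,n+'0');print(c)
s=robot.read_state();print(s['t'],s['tool_pos'],s['orientation'],s['force'],s['opening'])
E
```

```text
{'fx': 366.0650962526509, 'fy': 366.0650962526509, 'cx': 314.4418181555945, 'cy': 196.530206761503, 'k1': -0.008088182293570256, 'eye': array([0.52637924, 0.01481256, 0.8035982 ]), 'attitude': array([-2.20767461,  2.20710079, -0.10896139])}
{'fx': 386.45671314464505, 'fy': 386.45671314464505, 'cx': 321.4777454977014, 'cy': 203.18688557596423, 'k1': -0.025368512518702306, 'eye': array([ 0.42487896, -0.40804666,  0.62121082]), 'attitude': array([-2.39338123,  0.34511671, -0.11758385])}
0.1 [0.19919604 0.56542354 0.2176746 ] [-5.29603394e-01 -3.09620487e+00  2.55486542e-03] [-0.34509583  0.01830042  0.11768822] 0.09277632530851877
```

View pics/top0.png

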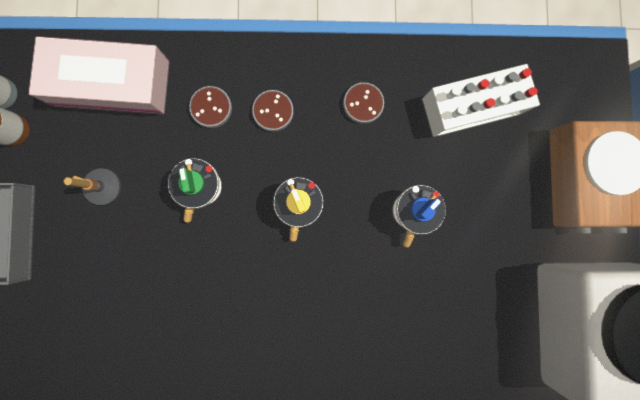

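View pics/side0.png

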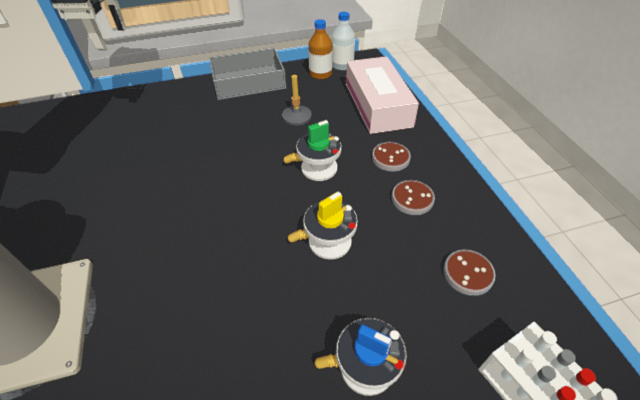

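The top view shows green at (190,182), yellow at (298,201) with its white stripe up-left and blue at (424,210). The dots are on the far side. Next I'll zoom in on yellow and measure it.

```bash
cat >> h.py <<'E'
from scipy.spatial.transform import Rotation as R
def ld(tag):
    return np.load(f'pics/{tag}.npz')
def ray(z,uv):
    fx,fy,cx,cy,k1=z['k'];K=np.array([[fx,0,cx],[0,fy,cy],[0,0,1]])
    p=np.array(uv,float).reshape(-1,2)
    x=(p-[cx,cy])/[fx,fy];s=x.copy()
    for _ in range(10): s=x/(1+k1*(s**2).sum(1,keepdims=True))
    r=np.c_[s,np.ones(len(s))]
    return r@R.from_rotvec(z['att']).as_matrix().T
def plane(z,uv,h):
    r=ray(z,uv);e=z['eye'];return e+r*((h-e[2])/r[:,2])[:,None]
def pts(z):
    d=z['d'];v,u=np.mgrid[:400,:640];r=ray(z,np.c_[u.ravel(),v.ravel()])
    return (z['eye']+r*d.reshape(-1,1)).reshape(400,640,3)
E
python3 - <<'E'
from h import *
z=ld('top0');im=z['im']
c=im[165:245,250:350];cv2.imwrite('pics/topz.png',cv2.resize(c,None,fx=7,fy=7,interpolation=cv2.INTER_NEAREST))
hsv=cv2.cvtColor(im,cv2.COLOR_BGR2HSV)
P=pts(z)
sub=np.zeros((400,640),bool);sub[165:245,250:350]=1
for nm,lo,hi in(('yel',(22,150,90),(35,255,255)),('white',(0,0,170),(180,60,255)),('red',(0,150,80),(8,255,255))):
    m=(cv2.inRange(hsv,lo,hi)>0)&sub
    n,l,st,ce=cv2.connectedComponentsWithStats(m.astype(np.uint8))
    for i in range(1,n):
        if st[i,4]>5:
            q=P[l==i];print(nm,st[i],ce[i],np.median(q,0),q[:,2].min(),q[:,2].max())
# yellow/white bar top points
m=sub&(P[...,2]>0.115)&(P[...,2]<0.14)
q=P[m];print('bar top',len(q),q.mean(0), np.median(q[:,2]))
rr=cv2.minAreaRect((q[:,:2]*1000).astype(np.float32));print(rr)
m=sub&(P[...,2]>0.06)&(P[...,2]<0.08);q=P[m];print('head',cv2.minEnclosingCircle((q[:,:2]*1000).astype(np.float32)),np.median(q[:,2]))
E
```

```text
yel [287 194  14  19  70] [292.55714286 202.77142857] [0.55820816 0.03246296 0.08788043] 0.08423043409260422 0.12722944411652892
yel [292 208   3   4   7] [293.14285714 209.28571429] [0.54638325 0.03041685 0.08886243] 0.08834877558575105 0.08965478333950783
white [287 179   7   6  33] [290.         181.54545455] [0.60104501 0.03692538 0.07345155] 0.0710147651074785 0.07889829530613834
white [292 189   8  12  50] [295.38 194.64] [0.57196765 0.02593526 0.12838871] 0.1250633688504008 0.1307684302136768
red [309 183   6   6  29] [311.48275862 185.10344828] [ 0.59496274 -0.00514723  0.07307999] 0.07011111138129145 0.07602769958236544
bar top 175 [0.56129196 0.02083571 0.12745504] 0.12760492111873112
((561.5743408203125, 20.90967559814453), (44.03837585449219, 13.842901229858398), 22.63817596435547)
head ((561.5101318359375, 20.717988967895508), 49.95289611816406) 0.0725416260274
```

View pics/topz.png

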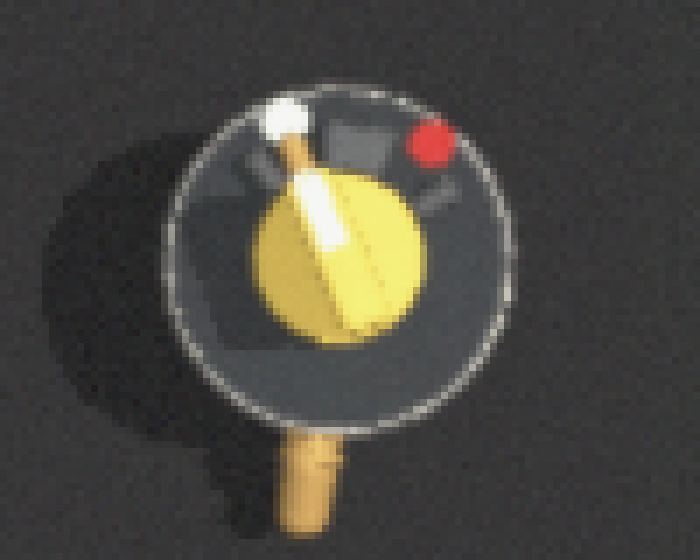

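The zoom shows the pointer at the white dot (285,118 in the zoom) and the red dot clockwise of it (433,143). Bar-top and head fits agree on an axis at about (0.5615, 0.0208), with the bar heading +22.6°. Red is at −37.7°. Next I'll work out the move.

```bash
cat >> h.py <<'E'
def plan(tx,ty,tz,head):
    s=robot.read_state();M=R.from_rotvec(s['orientation']).as_matrix()
    print('t',s['t'],'pos',s['tool_pos'],'F',s['force'],'open',s['opening'],'q',np.round(s['q'],3))
    print(np.round(M,4))
    d=np.array([tx,ty,tz])-s['tool_pos'];l=M.T@d/0.3
    h=np.degrees(np.arctan2(M[1,0],M[0,0]));print('shift units',l.round(4),'xhead',h)
    for a in(head,head+180):
        t=-((a-h+180)%360-180);print('turn deg',t,'units',t/180)
E
python3 -c "
from h import *
plan(.5615,.0208,.2,22.5)
z=ld('side0');P=pts(z)
m=(P[...,2]>0.115)&(P[...,2]<0.14)&(abs(P[...,0]-.56)<.05)&(abs(P[...,1]-.02)<.05)
q=P[m];print(len(q),cv2.minAreaRect((q[:,:2]*1000).astype(np.float32)),np.median(q[:,2]))
"
```

```text
t 0.1 pos [0.19919604 0.56542354 0.2176746 ] F [-0.34509583  0.01830042  0.11768822] open 0.09277632530851877 q [ 1.147  0.131  1.489 -0.     1.523 -0.085]
[[-9.431e-01  3.324e-01 -7.000e-04]
 [ 3.324e-01  9.431e-01 -1.500e-03]
 [ 1.000e-04 -1.700e-03 -1.000e+00]]
shift units [-1.7424 -1.3107  0.0609] xhead 160.58706957107077
turn deg 138.08706957107077 units 0.7671503865059487
turn deg -41.91293042892923 units -0.23284961349405128
216 ((560.5137329101562, 21.63340950012207), (44.25806427001953, 15.06930160522461), 23.007583618164062) 0.12382978359794339
```

Call:
drive_tool(steps=[{"tx": -0.87,"ty": -0.655,"jaw": 1},{"tx": -0.87,"ty": -0.655,"jaw": 1},{"tx": -0.87,"ty": -0.655,"jaw": 1},{"tx": -0.87,"ty": -0.655,"jaw": 1},{"tx": -0.87,"ty": -0.655,"jaw": 1},{"tx": -0.87,"ty": -0.655,"jaw": 1},{"tx": -0.87,"ty": -0.655,"jaw": 1},{"tx": -0.87,"ty": -0.655,"jaw": 1}])

```text
schema error: expected keys jaw, tx, ty, tz, turn
```

Call:
drive_tool(steps=[{"tx": -0.87,"ty": -0.655,"turn": -0.233,"jaw": 1},{"tx": -0.87,"ty": -0.655,"turn": -0.233,"jaw": 1},{"tx": -0.87,"ty": -0.655,"turn": -0.233,"jaw": 1},{"tx": -0.87,"ty": -0.655,"turn": -0.233,"jaw": 1},{"tx": -0.87,"ty": -0.655,"turn": -0.233,"jaw": 1},{"tx": -0.87,"ty": -0.655,"turn": -0.233,"jaw": 1},{"tx": -0.87,"ty": -0.655,"turn": -0.233,"jaw": 1},{"tx": -0.87,"ty": -0.655,"turn": -0.233,"jaw": 1},{"tx": -0.87,"ty": -0.655,"turn": -0.233,"jaw": 1}])

```text
schema error: expected keys jaw, tx, ty, tz, turn
```

```bash
python3 -c "
from h import *
plan(.561,.021,.0945,22.5)
im,d,c=cap('wrist','w1');z=ld('w1');P=pts(z)
m=(P[...,2]>0.115)&(P[...,2]<0.14)&(abs(P[...,0]-.56)<.04)&(abs(P[...,1]-.02)<.04)
q=P[m];print(len(q),cv2.minAreaRect((q[:,:2]*1000).astype(np.float32)),np.median(q[:,2]))
"
```

```text
t 0.1 pos [0.19919604 0.56542354 0.2176746 ] F [-0.34509583  0.01830042  0.11768822] open 0.09277632530851877 q [ 1.147  0.131  1.489 -0.     1.523 -0.085]
[[-9.431e-01  3.324e-01 -7.000e-04]
 [ 3.324e-01  9.431e-01 -1.500e-03]
 [ 1.000e-04 -1.700e-03 -1.000e+00]]
shift units [-1.7407 -1.31    0.4125] xhead 160.58706957107077
turn deg 138.08706957107077 units 0.7671503865059487
turn deg -41.91293042892923 units -0.23284961349405128
0 ((0.0, 0.0), (0.0, 0.0), 0.0) nan
  return _methods._mean(a, axis=axis, dtype=dtype,
  ret = ret.dtype.type(ret / rcount)
```

View pics/w1.png

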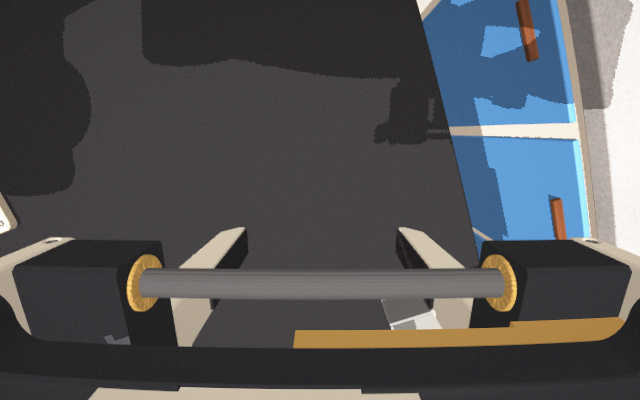

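Both moves were refused because every row needs all five keys. The arm hasn't moved, and the wrist view shows only the empty bench and the fingers. I'll resend the moves.

Call:
drive_tool(steps=[{"tx": -0.87,"ty": -0.655,"tz": 0,"turn": 0,"jaw": 1},{"tx": -0.87,"ty": -0.655,"tz": 0,"turn": 0,"jaw": 1},{"tx": -0.87,"ty": -0.655,"tz": 0,"turn": 0,"jaw": 1},{"tx": -0.87,"ty": -0.655,"tz": 0,"turn": 0,"jaw": 1},{"tx": -0.87,"ty": -0.655,"tz": 0,"turn": 0,"jaw": 1},{"tx": -0.87,"ty": -0.655,"tz": 0,"turn": 0,"jaw": 1},{"tx": -0.87,"ty": -0.655,"tz": 0,"turn": 0,"jaw": 1},{"tx": -0.87,"ty": -0.655,"tz": 0,"turn": 0,"jaw": 1}])

```text
t: 0.95
tool_pos: [0.3818, 0.291, 0.2185]
orientation: [0.536, 3.095, -0.001]
force: [0.0, 0.5, 0.1]
opening: 0.0926
```

Call:
drive_tool(steps=[{"tx": -0.87,"ty": -0.655,"tz": 0,"turn": -0.233,"jaw": 1},{"tx": -0.87,"ty": -0.655,"tz": 0,"turn": -0.233,"jaw": 1},{"tx": -0.87,"ty": -0.655,"tz": 0,"turn": -0.233,"jaw": 1},{"tx": -0.87,"ty": -0.655,"tz": 0,"turn": -0.233,"jaw": 1},{"tx": -0.87,"ty": -0.655,"tz": 0,"turn": -0.233,"jaw": 1},{"tx": -0.87,"ty": -0.655,"tz": 0,"turn": -0.233,"jaw": 1},{"tx": -0.87,"ty": -0.655,"tz": 0,"turn": -0.233,"jaw": 1},{"tx": -0.87,"ty": -0.655,"tz": 0,"turn": -0.233,"jaw": 1},{"tx": -0.87,"ty": -0.655,"tz": 0,"turn": -0.233,"jaw": 1}])

```text
t: 1.85
tool_pos: [0.5613, 0.0215, 0.2179]
orientation: [0.61, -3.08, -0.001]
force: [-0.1, 1.2, 0.2]
opening: 0.0931
```

```bash
python3 -c "
from h import *
plan(.561,.021,.0945,22.5)
im,d,c=cap('wrist','w2');z=ld('w2');P=pts(z)
m=(P[...,2]>0.115)&(P[...,2]<0.14)&(abs(P[...,0]-.56)<.04)&(abs(P[...,1]-.02)<.04)
q=P[m];print(len(q),cv2.minAreaRect((q[:,:2]*1000).astype(np.float32)),np.median(q[:,2]))
"
```

```text
t 1.85 pos [0.56129739 0.02151981 0.21790728] F [-0.08796251  1.23768599  0.18934806] open 0.09313273637597524 q [-0.053  0.029  1.596  0.     1.518 -2.015]
[[-9.244e-01 -3.813e-01 -1.400e-03]
 [-3.813e-01  9.244e-01  5.000e-04]
 [ 1.100e-03  1.000e-03 -1.000e+00]]
shift units [ 0.0011 -0.0016  0.4114] xhead -157.5850680132701
turn deg 179.91493198672993 units 0.9995273999262774
turn deg -0.08506801327007452 units -0.0004726000737226362
638 ((560.0569458007812, 22.806968688964844), (43.235774993896484, 13.199041366577148), 22.241920471191406) 0.12594727396076688
```

View pics/w2.png

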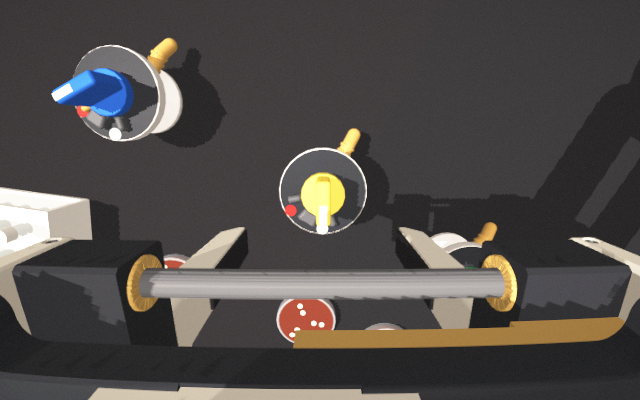

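The wrist view has yellow at (323,195), lined up between the fingers. The three cameras give (561.3, 20.8), (560.5, 21.6) and (560.1, 22.8) mm, and the TCP is at their mean. I'll descend and grip next.

Call:
drive_tool(steps=[{"tx": 0,"ty": 0,"tz": 0.15,"turn": 0,"jaw": 1},{"tx": 0,"ty": 0,"tz": 0.27,"turn": 0,"jaw": 1},{"tx": 0,"ty": 0,"tz": 0.35,"turn": 0,"jaw": 1},{"tx": 0,"ty": 0,"tz": 0.405,"turn": 0,"jaw": 1},{"tx": 0,"ty": 0,"tz": 0.405,"turn": 0,"jaw": 1},{"tx": 0,"ty": 0,"tz": 0.405,"turn": 0,"jaw": 1}])

```text
t: 2.5
tool_pos: [0.5607, 0.0234, 0.0976]
orientation: [0.616, -3.08, -0.001]
force: [0.3, 0.2, 0.6]
opening: 0.0932
```

Call:
drive_tool(steps=[{"tx": 0,"ty": 0,"tz": 0,"turn": 0,"jaw": 0},{"tx": 0,"ty": 0,"tz": 0,"turn": 0,"jaw": 0},{"tx": 0,"ty": 0,"tz": 0,"turn": 0,"jaw": 0},{"tx": 0,"ty": 0,"tz": 0,"turn": 0,"jaw": 0},{"tx": 0,"ty": 0,"tz": 0,"turn": 0,"jaw": 0},{"tx": 0,"ty": 0,"tz": 0,"turn": 0,"jaw": 0},{"tx": 0,"ty": 0,"tz": 0,"turn": 0,"jaw": 0},{"tx": 0,"ty": 0,"tz": 0,"turn": 0,"jaw": 0},{"tx": 0,"ty": 0,"tz": 0,"turn": 0,"jaw": 0},{"tx": 0,"ty": 0,"tz": 0,"turn": 0,"jaw": 0}], force=30)

```text
t: 3.5
tool_pos: [0.5611, 0.0218, 0.0971]
orientation: [0.614, -3.081, -0.0]
force: [-0.1, 0.9, 0.3]
opening: 0.0174
```

Call:
drive_tool(steps=[{"tx": 0,"ty": 0,"tz": 0,"turn": 0,"jaw": 0},{"tx": 0,"ty": 0,"tz": 0,"turn": 0,"jaw": 0},{"tx": 0,"ty": 0,"tz": 0,"turn": 0,"jaw": 0},{"tx": 0,"ty": 0,"tz": 0,"turn": 0,"jaw": 0}])

```text
t: 3.9
tool_pos: [0.5608, 0.0224, 0.0971]
orientation: [0.614, -3.081, -0.002]
force: [-3.2, 4.8, 2.1]
opening: 0.0138
```

Gripped: the opening is 13.8 mm on the 14 mm bar. Now I'll lift 15 mm (−0.05).

Call:
drive_tool(steps=[{"tx": 0,"ty": 0,"tz": -0.015,"turn": 0,"jaw": 0},{"tx": 0,"ty": 0,"tz": -0.03,"turn": 0,"jaw": 0},{"tx": 0,"ty": 0,"tz": -0.045,"turn": 0,"jaw": 0},{"tx": 0,"ty": 0,"tz": -0.052,"turn": 0,"jaw": 0},{"tx": 0,"ty": 0,"tz": -0.052,"turn": 0,"jaw": 0},{"tx": 0,"ty": 0,"tz": -0.052,"turn": 0,"jaw": 0},{"tx": 0,"ty": 0,"tz": -0.052,"turn": 0,"jaw": 0}])

```text
t: 4.6
tool_pos: [0.5607, 0.0224, 0.1115]
orientation: [0.614, -3.08, -0.002]
force: [2.1, 5.7, -6.7]
opening: 0.0139
```

```bash
python3 -c "
from h import *
plan(.561,.021,.0945,22.5)
print(robot.read_state()['wrist_torque'])
cap('side','s2')
im=cv2.imread('pics/s2.png')[130:270,230:420];cv2.imwrite('pics/s2z.png',cv2.resize(im,None,fx=4,fy=4))
"
```

```text
t 4.6 pos [0.56070373 0.02240232 0.11151515] F [ 2.07070443  5.73814807 -6.70846695] open 0.013945448043426675 q [-5.200e-02  1.030e-01  1.717e+00  1.000e-03  1.322e+00 -2.017e+00]
[[-9.236e-01 -3.834e-01 -9.000e-04]
 [-3.834e-01  9.236e-01  1.000e-03]
 [ 5.000e-04  1.300e-03 -1.000e+00]]
shift units [ 0.0009 -0.0048  0.0567] xhead -157.45741640268352
turn deg -179.95741640268352 units -0.9997634244593528
turn deg 0.04258359731647943 units 0.00023657554064710794
[ 0.93535634 -0.5781669   0.02123046]
```

View pics/s2z.png

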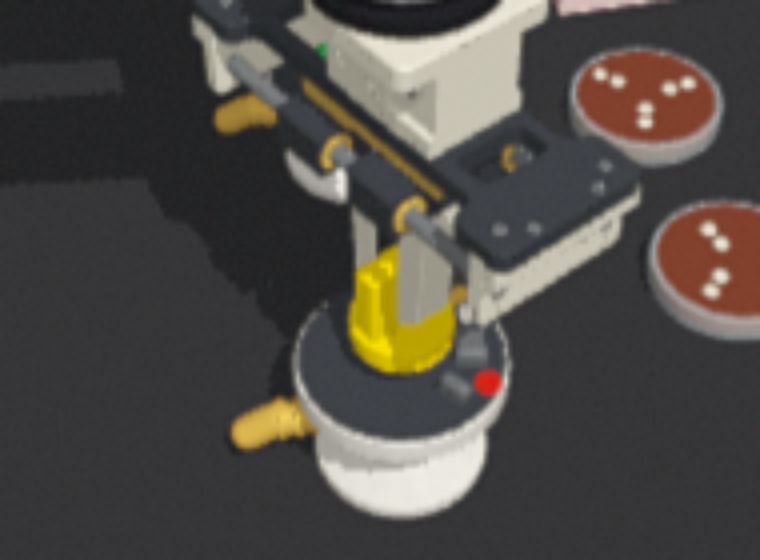

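The force on the tool is −6.7 N and it rose 14.4 mm. The side view shows the yellow skirt lifted in the fingers, so I'll turn it 60° clockwise.

Call:
drive_tool(steps=[{"tx": 0,"ty": 0,"tz": 0,"turn": 0.033,"jaw": 0},{"tx": 0,"ty": 0,"tz": 0,"turn": 0.066,"jaw": 0},{"tx": 0,"ty": 0,"tz": 0,"turn": 0.1,"jaw": 0},{"tx": 0,"ty": 0,"tz": 0,"turn": 0.133,"jaw": 0},{"tx": 0,"ty": 0,"tz": 0,"turn": 0.166,"jaw": 0},{"tx": 0,"ty": 0,"tz": 0,"turn": 0.2,"jaw": 0},{"tx": 0,"ty": 0,"tz": 0,"turn": 0.233,"jaw": 0},{"tx": 0,"ty": 0,"tz": 0,"turn": 0.266,"jaw": 0},{"tx": 0,"ty": 0,"tz": 0,"turn": 0.3,"jaw": 0},{"tx": 0,"ty": 0,"tz": 0,"turn": 0.333,"jaw": 0},{"tx": 0,"ty": 0,"tz": 0,"turn": 0.333,"jaw": 0},{"tx": 0,"ty": 0,"tz": 0,"turn": 0.333,"jaw": 0}])

```text
t: 5.85
tool_pos: [0.5608, 0.0226, 0.1115]
orientation: [-1.007, -2.975, -0.002]
force: [2.8, 5.5, -7.5]
opening: 0.0137
```

```bash
python3 -c "
from h import *
plan(.561,.021,.0945,-37.5)
print(robot.read_state()['wrist_torque'])
cap('side','s3')
im=cv2.imread('pics/s3.png')[130:270,230:420];cv2.imwrite('pics/s3z.png',cv2.resize(im,None,fx=4,fy=4))
"
```

```text
t 5.85 pos [0.56079122 0.0226162  0.1115433 ] F [ 2.77693826  5.47492085 -7.45195236] open 0.013673194779858833 q [-5.200e-02  1.030e-01  1.717e+00  1.000e-03  1.322e+00 -9.700e-01]
[[-7.943e-01  6.075e-01 -8.000e-04]
 [ 6.075e-01  7.943e-01  1.300e-03]
 [ 1.400e-03  6.000e-04 -1.000e+00]]
shift units [-0.0039 -0.0039  0.0568] xhead 142.59384187606383
turn deg -179.90615812393617 units -0.9994786562440898
turn deg 0.0938418760638342 units 0.0005213437559101901
[ 1.05649504 -0.5431449  -0.02368201]
```

View pics/s3z.png

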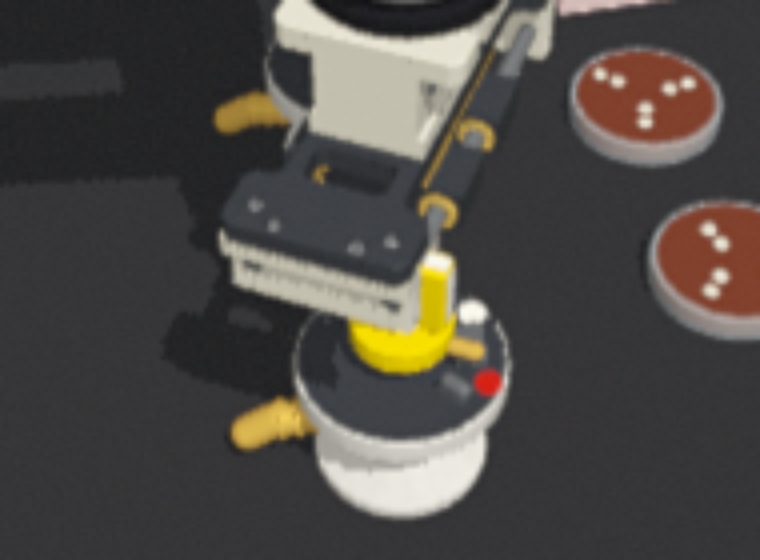

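The tool heading is now −37.4° and the side view shows the bar turned toward red, still lifted. I'll lower the knob into the notch and let go.

Call:
drive_tool(steps=[{"tx": 0,"ty": 0,"tz": 0.015,"turn": 0,"jaw": 0},{"tx": 0,"ty": 0,"tz": 0.03,"turn": 0,"jaw": 0},{"tx": 0,"ty": 0,"tz": 0.04,"turn": 0,"jaw": 0},{"tx": 0,"ty": 0,"tz": 0.048,"turn": 0,"jaw": 0},{"tx": 0,"ty": 0,"tz": 0.048,"turn": 0,"jaw": 0},{"tx": 0,"ty": 0,"tz": 0.048,"turn": 0,"jaw": 0}])

```text
t: 6.5
tool_pos: [0.5608, 0.0226, 0.0975]
orientation: [-1.007, -2.975, -0.002]
force: [1.9, 6.5, -5.6]
opening: 0.0141
```

Call:
drive_tool(steps=[{"tx": 0,"ty": 0,"tz": 0,"turn": 0,"jaw": 1},{"tx": 0,"ty": 0,"tz": 0,"turn": 0,"jaw": 1},{"tx": 0,"ty": 0,"tz": 0,"turn": 0,"jaw": 1},{"tx": 0,"ty": 0,"tz": 0,"turn": 0,"jaw": 1},{"tx": 0,"ty": 0,"tz": 0,"turn": 0,"jaw": 1},{"tx": 0,"ty": 0,"tz": 0,"turn": 0,"jaw": 1},{"tx": 0,"ty": 0,"tz": 0,"turn": 0,"jaw": 1},{"tx": 0,"ty": 0,"tz": 0,"turn": 0,"jaw": 1},{"tx": 0,"ty": 0,"tz": 0,"turn": 0,"jaw": 1},{"tx": 0,"ty": 0,"tz": 0,"turn": 0,"jaw": 1}])

```text
t: 7.5
tool_pos: [0.5611, 0.0218, 0.0983]
orientation: [-1.008, -2.976, -0.0]
force: [-0.1, 0.5, 0.2]
opening: 0.0893
```

Call:
drive_tool(steps=[{"tx": 0,"ty": 0,"tz": -0.13,"turn": 0,"jaw": 1},{"tx": 0,"ty": 0,"tz": -0.27,"turn": 0,"jaw": 1},{"tx": 0,"ty": 0,"tz": -0.4,"turn": 0,"jaw": 1},{"tx": 0.1,"ty": -0.08,"tz": -0.4,"turn": 0,"jaw": 1},{"tx": 0.2,"ty": -0.16,"tz": -0.4,"turn": 0,"jaw": 1},{"tx": 0.3,"ty": -0.24,"tz": -0.4,"turn": 0,"jaw": 1},{"tx": 0.4,"ty": -0.32,"tz": -0.4,"turn": 0,"jaw": 1},{"tx": 0.4,"ty": -0.32,"tz": -0.4,"turn": 0,"jaw": 1},{"tx": 0.4,"ty": -0.32,"tz": -0.4,"turn": 0,"jaw": 1}])

```text
t: 8.4
tool_pos: [0.4076, 0.0184, 0.2189]
orientation: [1.007, 2.973, 0.001]
force: [-0.1, 0.3, 0.7]
opening: 0.093
```

```bash
cat > chk.py <<'E'
from h import *
import sys
s=robot.read_state();print(s['t'],s['tool_pos'],s['force'])
t=sys.argv[1]
for cam in('top','side'):
  cap(cam,cam+t)
  for tag in(cam+'0',cam+t):
    z=ld(tag);P=pts(z)
    for n,cx,cy in(('yel',.561,.0215),('grn',.59,.253),('blu',.545,-.24)):
        m=(P[...,2]>0.112)&(P[...,2]<0.16)&(abs(P[...,0]-cx)<.05)&(abs(P[...,1]-cy)<.05)
        q=P[m]
        if len(q)>5:
            print(tag,n,len(q),[np.round(v,1) for v in cv2.minAreaRect((q[:,:2]*1000).astype(np.float32))],'z',np.median(q[:,2]).round(4),np.percentile(q[:,2],90).round(4))
im=ld('top'+t)['im'][150:250,150:460];cv2.imwrite('pics/topz%s.png'%t,cv2.resize(im,None,fx=2.5,fy=2.5))
im=ld('side'+t)['im'][130:270,230:420];cv2.imwrite('pics/sidez%s.png'%t,cv2.resize(im,None,fx=4,fy=4))
E
python3 chk.py 4
```

```text
8.4 [0.40756664 0.01838953 0.21888516] [-0.10368127  0.28287298  0.71391079]
top0 yel 175 [array([561.6,  20.9]), array([44. , 13.8]), np.float64(22.6)] z 0.1276 0.1292
top0 grn 229 [array([599.1, 230.5]), array([44.4, 14.7]), np.float64(12.5)] z 0.1266 0.1286
top0 blu 213 [array([ 546.2, -227.6]), array([14.7, 43.5]), np.float64(45.7)] z 0.1276 0.1295
top4 yel 182 [array([561.7,  20.8]), array([14. , 44.1]), np.float64(52.6)] z 0.1277 0.1294
top4 grn 228 [array([599.4, 230.2]), array([44.7, 14.3]), np.float64(12.8)] z 0.1271 0.1291
top4 blu 214 [array([ 546.5, -227.6]), array([14.6, 43.9]), np.float64(45.9)] z 0.1276 0.1294
side0 yel 245 [array([560.4,  21.6]), array([44.5, 15.1]), np.float64(23.0)] z 0.1235 0.1256
side0 grn 174 [array([598.6, 231.2]), array([46.2, 17.1]), np.float64(13.4)] z 0.1228 0.1256
side0 blu 448 [array([ 545.7, -226.2]), array([14.2, 44.8]), np.float64(45.1)] z 0.1246 0.1263
side4 yel 249 [array([560.6,  21.2]), array([14.7, 43.8]), np.float64(54.1)] z 0.1236 0.1255
side4 grn 174 [array([597.6, 231.9]), array([44.7, 17.5]), np.float64(14.6)] z 0.1226 0.1257
side4 blu 444 [array([ 545.6, -226.3]), array([14.3, 44.7]), np.float64(47.1)] z 0.1244 0.1262
```

View pics/topz4.png

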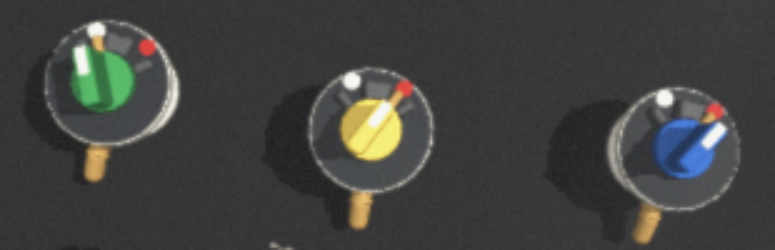

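View pics/sidez4.png

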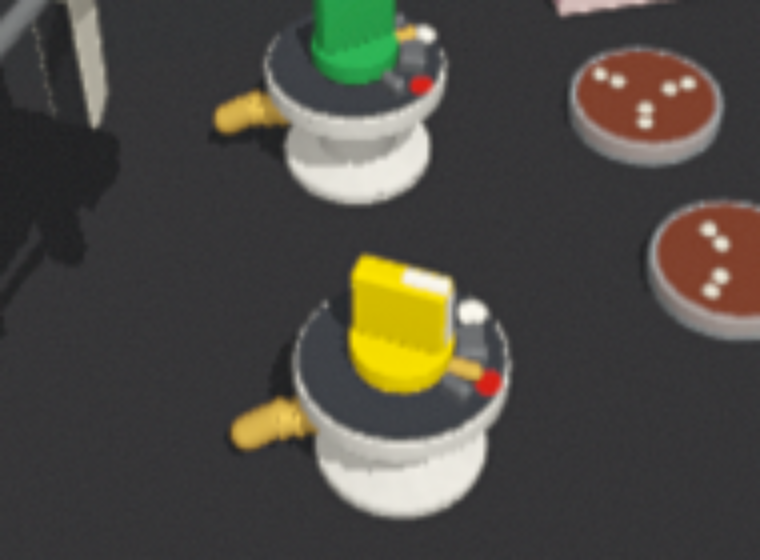

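The pointer is at the red dot (403,88 in the top zoom), a turn of 60.0°. The bar-top height is the same as at the start to 0.1 mm in both views, so the knob is fully home. Green and blue haven't moved.

```bash
python3 -c "
from plant import robot
print(robot.close_job())"
```

```text
the job is handed in; nothing more can be done
None
```

The gas is shut. I gripped the yellow knob on its flat sides, lifted it about 14 mm, turned it 60° clockwise to the red dot and lowered it into the notch. I then released it, backed clear and handed the job in, about 8.5 s in.

**Yellow knob:** in the last top view the bar heading went from +22.6° to −37.4°, a turn of 60.0°, and the pointer sits at the red dot. The side view read about 59°. In both views the bar top is within 0.1 mm of its starting height, so it is fully home.

**Green and blue knobs:** unchanged within 0.3° in the top view. The side view differed by 1–2°, which I put down to depth noise.

**Other points:** no force reading exceeded 10 N, and the gripper ended about 0.15 m clear of the knob. My first two move calls were refused for missing keys, before anything moved.

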